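# Clamp the signature pad in its desk stand

### The arm

A 6-joint arm with a two-finger parallel gripper is mounted at the origin on the work surface. World frame = base frame: x ahead of the robot, y to its left, z up, the work surface at z = 0. Lengths are in m, angles in degrees, forces in N, time in s.
With the tool pointing down it reaches from about 0.35 to 0.875 m from the base axis. Payload 4.2 kg.
Tool frame: the origin (TCP) lies between the finger pads; the fingertips stand 19 mm ahead of it and the grasp point (between the pads) is the TCP; z points along the fingers, y is the line along which they close (so a half turn about z gives the same grasp; the last joint's range is limited). The gripper opens to 87 mm and grips with 3 to 60 N. Pads are 19 mm wide; open, the fingers measure 117 mm over their backs; the gripper's body (75 mm by 190 mm) begins 51 mm behind the grasp point.
Start: joints at [-60.241, 22.042, 0.453, 0, -68.411, -14.817], TCP at [0.161, -0.604, 0.242] pointing down, gripper open.
Joint ranges: [-179.83, 179.83], [-69.29, 118.12], [-61.27, 80.66], [-181.25, 117.63], [-171.15, -9.14], [-177.46, 177.46]. Speed limits (degrees/s): [159.86, 159.86, 180, 180, 180, 180].

### API

Orientations are given as a 3x3 rotation matrix whose columns are the frame's x, y, z axes.
In Python, from station import r gives the robot as it stands.
- The arm moves only by the tool drive_tool, never from a script. Its argument "steps" is one flat list of numbers, 7 for each row, row after row: the turn, a rotation vector about the tool's x, y, z in rad, then the shift along the tool's x, y, z in m, then the opening, from 0 (shut) to 1 (fully open). A call has 1 to 10 rows; each row shifts and turns the commanded pose from where the row before left it, along the tool's axes as they then stand; what a row does not reach is not made up. A row lasts 1/12 s, in which the tool goes at most 41.7 mm and 7.16 degrees, less where a joint would pass 70% of its speed; a pose out of reach is approached as far as the arm can. A call is refused whole if a number of a shift passes 0.0417 or a number of a turn 0.125, either way. A call with a gripper value outside its range is refused whole. The fingers move at their own pace and stop on an object; the grip force is fixed at half the most. Time passes only in rows, so rows that do not move let the fingers close. It gives the time, the measured TCP pose, the force, the opening and the grip force at its end, in the units of the state.
- r.sense(): the state, without advancing time (a new reading comes with each control period).
- r.capture(name): name is "side" or "top"; returns the picture (480x640x3 uint8, blue, green, red); there is no depth.
- r.camera_params(name): a dict with "camera_matrix" (3x3 intrinsics, pixels), "k1" (the pictures are not rectified: a ray, as slopes to the right and down, at radius r is drawn at 1 + k1 r^2 times it, then the intrinsics apply), "extrinsics" (4x4, takes a point from world to camera coordinates). Camera axes: x right, y down, z forward; pixel columns grow to the right and rows downward; lengths in m; the calibration is good to about 2 mm. A picture is of the moment at which its call begins. camera_params takes no time and is no camera call.
- r.finish_job(): hands the job in; it is judged then, once.
The state is a dict: "time_s": time; "joints": joint angles; "joint_velocities": joint speeds; "effort": joint torques, N m; "tcp_pos": TCP position; "ee_rot": TCP orientation; "wrist_force": force on the tool from outside, world axes, zero at the start; "moment": the same for the moment, N m; "gripper_width": opening from 0.0 (shut) to 1.0 (fully open); "gripper_force": force on a finger pad.
Only numpy, scipy, OpenCV 4.12 (cv2) and the standard library are available. Lean on these libraries where they do the work, as an engineer would, in place of code of your own. Each camera call takes 0.05 s, during which the arm holds its last target. There are 200 camera calls.

### The job

The customer signature pad lies loose in its desk stand and the sliding jaw beside it is parked and locked. Push the red lock slide fully back under the little shelf to free the jaw, then slide the jaw by its blue fin until its sprung face presses the pad snug and square against the cheek at the other end; press gently, and let go with the lock left open. Leave the stamps and the mug where they stand.

Things in the scene. Friction and masses are not known exactly. Their poses are not given: they have to be found in the camera images.
- stand: grey signature-pad stand, fixed: base plate 220 x 340 x 20 mm. Origin on the desk; +x points to the back (away from the robot, give or take the yaw), +y along the plate towards the parked jaw. Offsets in these notes are mm in this frame. Plate: x -100..120, y -160..180, top at z 20.
- shelf_edge (a point): middle of the lower front edge of the narrow aluminium shelf above the back of the stand (x 50, y 10, z 105). It runs over the whole y length; its front rim reaches up to z 128. No room for a vertical tool at the lock's end position: come from the front, hand tilted about 35 to 45 degrees, fingertips pointing down and to the back.
- lock_tab (a point): on the red lock slide's upright tab, 12 (x) x 30 (y) x 46 mm, top at z 72: the point in the middle of the tab's face that looks to -x, 12 mm below its top (z 60). At lock = 0 it is at x 40, y 120. Clear space in front of the tab's face: 50 mm in x to the jaw's fin. Push it to +x.
- lock (a joint): lock slide along the stand's +x, in m: 0 = bolt fully in (jaw held), 0.026 = fully back at its stop (jaw free from about 0.015). Stiff: about 4 N to move; stays where it is left.
- jaw_fin (a point): middle of the top of the jaw's blue grip fin, which is 36 (x) x 14 (y) x 36 mm, top at z 64, standing on the black carriage plate (top at z 30). At jaw = 0 it is at x -30, y 158.
- jaw (a joint): jaw along the stand's -y, in m: 0 = parked, locked there with about 1 mm play; grows towards the pad, up to 0.10. Its runner is self-holding: about 11 N to move, stays where it is left (holds against the spring).
- jaw_face: black rubber face of the jaw, 64 mm wide (x -62..2), z 22..46, on a spring on the jaw's pad side. Origin at desk height under the middle of the face; its pad-side surface is 3 mm to -y of the origin and 74 mm to -y of the fin's middle when not pressed. It gives by up to 14 mm: 2 N to start, 9 N fully in, then solid.
- pad: black electronic signature pad, grey screen, 120 (x) x 150 (y) x 16 mm, 0.22 kg; origin at the centre of its underside, axes as the stand's when square. Loose, a little askew on the plate. It is to end against the black cheek at the plate's -y end (x -85..25, 24 mm high); the cheek's face was set anywhere at y -133..-117 and is not reported: feel for it.
- stamp_black: black self-inking stamp, 40 x 48 x 86 mm, standing loose on the desk beyond the stand's -y end; origin under its centre. Not to be disturbed.
- stamp_green: green and black self-inking stamp, 40 x 48 x 86 mm, standing loose beyond the stand's -y end; origin under its centre. Not to be disturbed.
- mug: white mug, 80 mm across and 90 mm high, handle towards its own +y, standing loose beyond the stand's +y end; origin under its centre. Not to be disturbed.
Mind the look-alikes: they are no part of the job. What is meant by the pad is not brown, and is the smaller of those in its own colour.

How it is judged:
By the outcome, as a careful person would: the job done as asked, in the order asked, and still so for the second after the job is handed in, with the robot touching nothing.
It also fails if it takes over 58 s, if anything falls off the work surface, if the arm or the gripper's body presses on something with over 40 N, if the wrist force passes 120 N, or if a joint passes its speed limit or range.

## Working session

There is one attempt and no reset: what is moved stays moved. The work goes in short steps, Python scripts to look and compute and a tool call to move; the robot and the scene stay as the last step left them, time stands still between calls to the robot, and variables do not carry over. Pictures are saved under pics/ and viewed, at most 10 in all, crops included, and the job is handed in when it is done.

Besides the shell and the picture viewer there is one more tool, called after "Call:" as name(argument=value, ...), one argument or row to a line, values as JSON. drive_tool: Moves the arm, as the interface text tells. Its arguments: {"type":"object","properties":{"steps":{"type":"array"}},"required":["steps"]}

```bash
mkdir -p pics; ls
python3 - <<'E'
from station import r
import cv2
for n in("side","top"):
    cv2.imwrite(f"pics/{n}0.png",r.capture(n)); p=r.camera_params(n); print(n,p)
print(r.sense())
E
```

```text
pics
side {'camera_matrix': array([[620.97550326,   0.        , 318.06091232],
       [  0.        , 620.97550326, 238.37244443],
       [  0.        ,   0.        ,   1.        ]]), 'k1': -0.12378639908428625, 'extrinsics': array([[-0.91477795, -0.40395095,  0.00222249,  0.46441342],
       [-0.20973193,  0.47023754, -0.85725677,  0.17508611],
       [ 0.34524459, -0.78466572, -0.51488434,  1.03422521],
       [ 0.        ,  0.        ,  0.        ,  1.        ]])}
top {'camera_matrix': array([[464.94194146,   0.        , 325.84853007],
       [  0.        , 464.94194146, 239.4803678 ],
       [  0.        ,   0.        ,   1.        ]]), 'k1': -0.12064241607206748, 'extrinsics': array([[-0.00536936, -0.99992789,  0.01074208,  0.0292334 ],
       [-0.98434158,  0.00339235, -0.17623886,  0.51045037],
       [ 0.17618971, -0.01152017, -0.98428881,  0.87771783],
       [ 0.        ,  0.        ,  0.        ,  1.        ]])}
{'time_s': 0.1, 'joints': array([-6.02411546e+01,  2.20871796e+01,  3.87718467e-01, -2.60602234e-02,
       -6.84102913e+01, -1.48160332e+01]), 'joint_velocities': array([ 0.01669604, -0.10695423,  0.21466771, -0.00528813, -0.04267955,
       -0.03507241]), 'effort': array([-4.07638636e-04, -3.91688669e+01,  1.87935019e+01,  4.23190668e+00,
        1.34429347e-02, -7.03454907e-05]), 'tcp_pos': array([ 0.16104831, -0.60338007,  0.24055909]), 'ee_rot': array([[-9.66226898e-01, -2.57692144e-01, -5.83610195e-04],
       [-2.57692792e-01,  9.66225086e-01,  1.87281252e-03],
       [ 8.12897380e-05,  1.95995397e-03, -9.99998076e-01]]), 'wrist_force': array([ 0.30474525,  0.74660842, -0.69190831]), 'moment': array([-0.02614438,  0.01313339, -0.03797094]), 'gripper_force': 0.0, 'gripper_width': 0.9990350846368972}
```

View pics/top0.png

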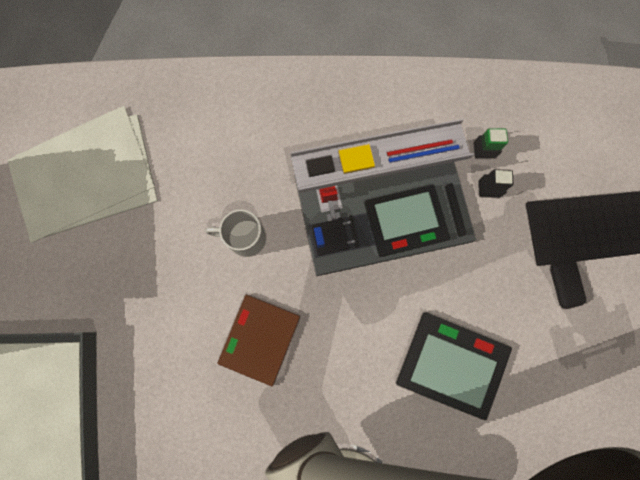

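View pics/side0.png

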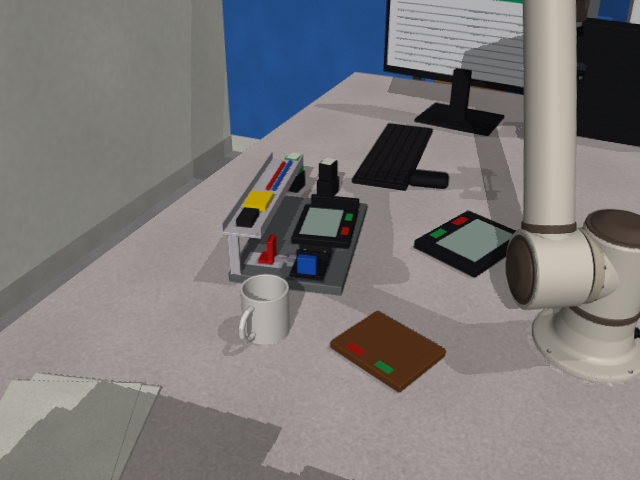

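The top view shows the stand at about (390,210), the lock at (329,195) and the blue fin at (320,236). There are three pad candidates:
- (408,218): small black pad in the stand. It fits, being black and the smaller of the two black ones.
- (455,365): large black pad.
- (258,340): brown pad.

I'll confirm the choice in an enlarged crop.

```bash
cat > h.py <<'E'
import numpy as np, cv2
from station import r
def cam(n):
    p=r.camera_params(n); return p["camera_matrix"],p["k1"],p["extrinsics"]
def ray(n,uv):
    K,k,E=cam(n); d=cv2.undistortPoints(np.array([[uv]],float),K,np.array([k,0,0,0,0.]))[0,0]
    R=E[:3,:3]; return -R.T@E[:3,3], R.T@np.array([d[0],d[1],1])
def onz(n,uv,z):
    c,d=ray(n,uv); return c+d*(z-c[2])/d[2]
def proj(n,P):
    K,k,E=cam(n); q,_=cv2.projectPoints(np.atleast_2d(np.array(P,float)),cv2.Rodrigues(E[:3,:3])[0],E[:3,3],K,np.array([k,0,0,0,0.])); return q[:,0]
E
python3 - <<'E'
from h import *
a=cv2.imread("pics/top0.png")[105:285,280:520]; b=cv2.imread("pics/side0.png")[140:310,215:385]
cv2.imwrite("pics/c1.png",cv2.resize(a,None,fx=3.3,fy=3.3,interpolation=2)); cv2.imwrite("pics/c2.png",cv2.resize(b,None,fx=3.5,fy=3.5,interpolation=2))
for n in("top","side"):
    im=cv2.imread(f"pics/{n}0.png"); hsv=cv2.cvtColor(im,cv2.COLOR_BGR2HSV)
    for nm,m in(("blue",cv2.inRange(hsv,(105,120,60),(125,255,255))),("red",cv2.inRange(hsv,(0,170,70),(6,255,255))|cv2.inRange(hsv,(174,170,70),(180,255,255))),("screen",cv2.inRange(hsv,(40,15,90),(95,80,190)))):
        for c in cv2.findContours(m,0,2)[0]:
            if 60<cv2.contourArea(c)<6000:
                print(n,nm,cv2.contourArea(c),cv2.boundingRect(c),np.round(cv2.boxPoints(cv2.minAreaRect(c)),1).tolist())
E
```

```text
top blue 124.0 (314, 227, 11, 20) [[312.8999938964844, 227.6999969482422], [320.6000061035156, 226.0], [324.70001220703125, 244.6999969482422], [317.1000061035156, 246.39999389648438]]
top blue 171.0 (389, 145, 70, 17) [[388.70001220703125, 158.3000030517578], [457.70001220703125, 144.5], [458.3999938964844, 147.89999389648438], [389.29998779296875, 161.6999969482422]]
top red 151.0 (474, 339, 20, 15) [[472.79998779296875, 346.1000061035156], [476.1000061035156, 337.70001220703125], [494.1000061035156, 344.79998779296875], [490.70001220703125, 353.29998779296875]]
top red 103.0 (238, 309, 12, 17) [[236.8000030517578, 323.20001220703125], [242.5, 308.1000061035156], [249.6999969482422, 310.79998779296875], [244.0, 325.8999938964844]]
top red 89.0 (392, 239, 15, 10) [[391.0, 242.0], [405.6000061035156, 238.39999389648438], [407.3999938964844, 245.39999389648438], [392.79998779296875, 249.10000610351562]]
top red 128.5 (320, 186, 17, 16) [[319.29998779296875, 189.0], [334.79998779296875, 185.60000610351562], [337.6000061035156, 198.1999969482422], [322.1000061035156, 201.60000610351562]
[... 1440 characters left out ...]
0351562], [465.6000061035156, 214.1999969482422], [468.20001220703125, 219.39999389648438], [453.3999938964844, 226.8000030517578]]
side red 77.5 (266, 162, 19, 28) [[265.3999938964844, 188.0], [282.29998779296875, 160.89999389648438], [285.20001220703125, 162.6999969482422], [268.29998779296875, 189.8000030517578]]
side screen 1614.5 (436, 219, 76, 43) [[435.79998779296875, 242.8000030517578], [491.8999938964844, 205.39999389648438], [512.4000244140625, 236.10000610351562], [456.29998779296875, 273.5]]
side screen 892.5 (300, 208, 43, 29) [[299.79998779296875, 233.3000030517578], [302.20001220703125, 206.39999389648438], [342.29998779296875, 210.0], [339.79998779296875, 236.89999389648438]]
```

View pics/c1.png

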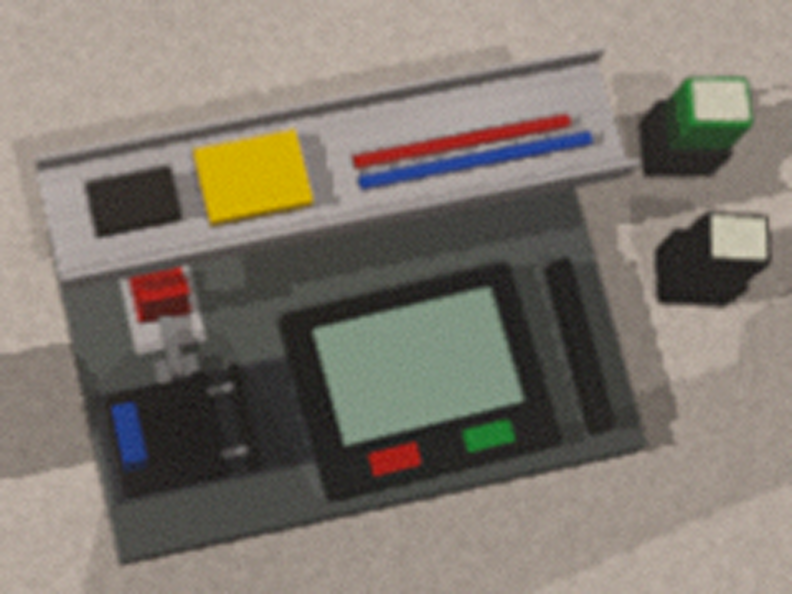

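View pics/c2.png

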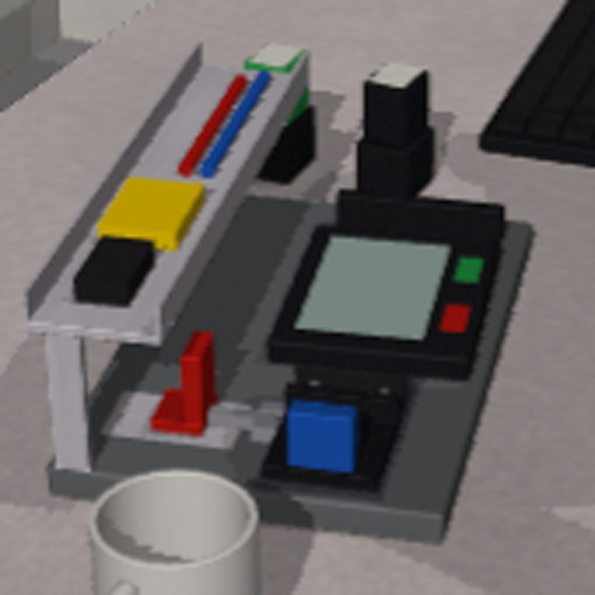

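The crop confirms it: the meant pad is the small black one lying in the stand, at top (408,218). Next I fit the stand pose from its corners, the rim and the fin.

```bash
cat >> h.py <<'E'
def S(p,q): # stand mm -> world
    c,s=np.cos(q[2]),np.sin(q[2]); p=np.atleast_2d(np.array(p,float))/1000
    return np.c_[q[0]+c*p[:,0]-s*p[:,1], q[1]+s*p[:,0]+c*p[:,1], p[:,2]]
E
python3 - <<'E'
from h import *
from scipy.optimize import least_squares
T=lambda x,y:(280+x/3.3,105+y/3.3); D=lambda x,y:(215+x/3.5,140+y/3.5)
C=[("top",(-100,180,20),T(122,560)),("top",(-100,-160,20),T(648,443)),("top",(-30,158,64),(318.7,236.2)),("top",(50,180,128),T(65,277)),("top",(50,-160,128),T(635,170)),
("side",(-100,180,20),D(443,517)),("side",(-100,180,0),D(440,540)),("side",(-100,-160,20),D(533,230)),("side",(-48,165,64),D(356,407)),("side",(-12,165,64),D(288,402)),("side",(40,135,72),D(206,342))]
f=lambda q:np.concatenate([proj(n,S(p,q))[0]-u for n,p,u in C])
s=least_squares(f,[.55,0,.2],loss="soft_l1"); q=s.x
print(q,np.degrees(q[2])); print(f(q).reshape(-1,2).round(1))
np.save("q.npy",q)
for n,p in(("tab",(40,120,60)),("fin",(-30,158,64)),("shelf",(50,10,105)),("shelfend",(50,180,105))): print(n,S(p,q).round(4))
# pad, cheek in stand frame
ci,si=np.cos(q[2]),np.sin(q[2])
inv=lambda w:np.round(1000*np.array([[ci,si],[-si,ci]])@(w[:2]-q[:2]),1)
for n,u in(("pad bl",T(332,498)),("pad br",T(560,440)),("pad tr",T(510,265)),("pad tl",T(282,318))): print(n,inv(onz("top",u,.036)))
for n,u in(("cheek",T(547,265)),("cheek",T(595,432)),("cheekR",T(571,260)),("cheekR",T(613,428))): print(n,inv(onz("top",u,.044)))
E
```

```text
[ 0.57582466 -0.10985519  0.20772383] 11.901698911132204
[[-0.3  1.1]
 [ 0.8  1.7]
 [ 1.3 -0.1]
 [-0.5  1.5]
 [ 2.1 -1.3]
 [-0.3 -2. ]
 [ 0.4  0.2]
 [-0.1 -4. ]
 [-1.3  1.7]
 [-1.   0.9]
 [-0.6  3.1]]
tab [[0.5902 0.0158 0.06  ]]
fin [[0.5139 0.0386 0.064 ]]
shelf [[ 0.6227 -0.0898  0.105 ]]
shelfend [[0.5876 0.0766 0.105 ]]
pad bl [-89.6  46.9]
pad br [-84.4 -99.4]
pad tr [ 30.2 -97.3]
pad tl [26.2 51.2]
cheek [  23.5 -117.8]
cheek [ -85.1 -119.5]
cheekR [  23.6 -133.6]
cheekR [ -85.1 -131.2]
```

```bash
cat >> h.py <<'E'
from scipy.spatial.transform import Rotation as Ro
def where():
    q=np.load("q.npy"); s=r.sense(); c,n=np.cos(q[2]),np.sin(q[2]); Rs=np.array([[c,-n,0],[n,c,0],[0,0,1]])
    p=Rs.T@(s["tcp_pos"]-np.array([q[0],q[1],0])); return q,s,Rs,p*1000
def plan(p,tilt): # to stand pose (mm), tilt deg; rows: turn first, shift in final tool axes
    q,s,Rs,_=where(); t=np.radians(tilt); a,b=np.sin(t),np.cos(t)
    Rt=Rs@np.array([[-b,0,a],[0,1,0],[-a,0,-b]]); w=Ro.from_matrix(s["ee_rot"].T@Rt).as_rotvec()
    d=S(p,q)[0]-s["tcp_pos"]; print("turn",w.round(4),"shift now-axes",(s["ee_rot"].T@d).round(4),"final-axes",(Rt.T@d).round(4))
E
python3 - <<'E'
from h import *
q,s,Rs,p=where(); print(p)
plan((-20,118,200),0); plan((-20,118,200),42)
print("mug stand", Rs.T@(onz("top",(241,231),.09)-np.array([q[0],q[1],0])))
E
```

```text
[-507.64106581 -397.37485598  240.55908995]
turn [ 0.002  -0.0001  0.0529] shift now-axes [-0.5142  0.4888  0.0415] final-axes [-0.4876  0.5154  0.0406]
turn [ 0.0213 -0.733   0.0498] shift now-axes [-0.5142  0.4888  0.0415] final-axes [-0.3352  0.5154  0.3564]
mug stand [0.00634816 0.30346982 0.09      ]
```

Call:
drive_tool(
  steps=[0,0,0.053,-0.012,0.012,0,0,0,0,0,-0.024,0.025,0,0,0,0,0,-0.024,0.025,0,0,0,0,0,-0.024,0.025,0,0,0,0,0,-0.024,0.025,0,0,0,0,0,-0.024,0.025,0,0,0,0,0,-0.024,0.025,0,0,0,0,0,-0.024,0.025,0,0,0,0,0,-0.024,0.025,0,0,0,0,0,-0.024,0.025,0,0],
)

```text
time_s: 0.93
tcp_pos: [0.3349, -0.3227, 0.2413]
ee_rot: [[-0.979, -0.206, -0.0], [-0.206, 0.979, 0.0], [0.0, 0.0, -1.0]]
wrist_force: [0.8, -0.3, -0.2]
gripper_width: 0.323
gripper_force: 0.0
```

Call:
drive_tool(
  steps=[0,0,0,-0.024,0.025,0,0,0,0,0,-0.024,0.025,0,0,0,0,0,-0.024,0.025,0,0,0,0,0,-0.024,0.025,0,0,0,0,0,-0.024,0.025,0,0,0,0,0,-0.024,0.025,0,0,0,0,0,-0.024,0.025,0,0,0,0,0,-0.024,0.025,0,0,0,0,0,-0.024,0.025,0,0,0,0,0,-0.012,0.012,0,0],
)

```text
time_s: 1.77
tcp_pos: [0.5103, -0.0427, 0.2412]
ee_rot: [[-0.978, -0.209, 0.0], [-0.209, 0.978, 0.0], [-0.0, 0.0, -1.0]]
wrist_force: [-0.0, -0.9, -0.2]
gripper_width: 0.002
gripper_force: 0.0
```

```bash
python3 -c "
from h import *
print(where()[3]); plan((-20,118,200),42)"
```

```text
[-50.28976482  79.2295791  241.16442181]
turn [ 0.0011 -0.7328  0.0025] shift now-axes [-0.0304  0.0387  0.0412] final-axes [0.005  0.0388 0.0509]
```

Call:
drive_tool(
  steps=[0,-0.105,0,0,0.0055,0,0,0,-0.105,0,0,0.0055,0,0,0,-0.105,0,0,0.0055,0,0,0,-0.105,0,0,0.0055,0,0,0,-0.105,0,0,0.0055,0,0,0,-0.105,0,0,0.0055,0,0,0,-0.103,0,0,0.0055,0,0,0,0,0,0,0,0,0],
)

```text
time_s: 2.43
tcp_pos: [0.4983, -0.0237, 0.251]
ee_rot: [[-0.752, -0.217, 0.622], [-0.158, 0.976, 0.149], [-0.639, 0.014, -0.769]]
wrist_force: [0.4, 0.1, -0.2]
gripper_width: 0.001
gripper_force: 0.0
```

```bash
python3 -c "
from h import *
print(where()[3]); plan((-8,118,130),42); plan((-8,118,69),42)
for n in('side','top'): cv2.imwrite(f'pics/{n}1.png',r.capture(n))
a=cv2.imread('pics/side1.png')[100:350,180:480]; cv2.imwrite('pics/c3.png',cv2.resize(a,None,fx=2.4,fy=2.4,interpolation=2))"
```

```text
[-58.12157292 100.33091111 251.01876833]
turn [ 0.0178 -0.0393 -0.0011] shift now-axes [0.0389 0.0154 0.1254] final-axes [0.0437 0.0177 0.1235]
turn [ 0.0178 -0.0393 -0.0011] shift now-axes [0.0779 0.0146 0.1723] final-axes [0.0845 0.0177 0.1688]
```

View pics/c3.png

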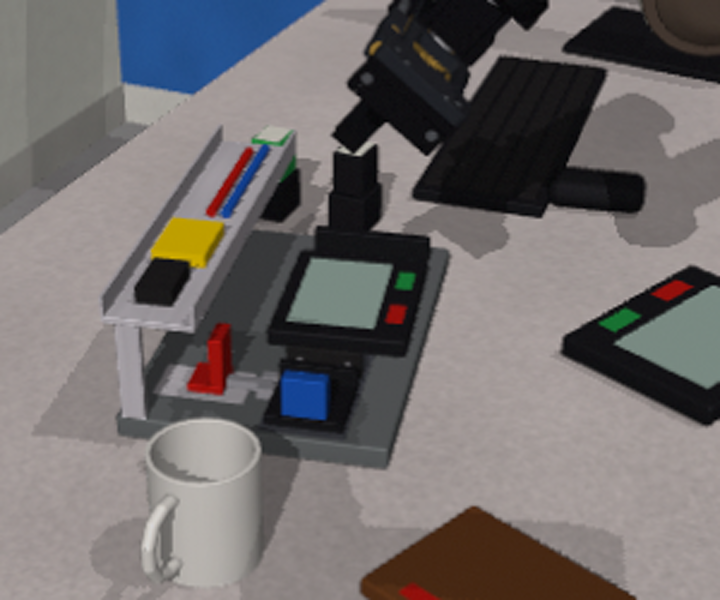

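The hand is tilted and the fingers are shut, pointing down and to the back, with the tip at about (345,135) in the crop. The lock tab at (220,355) is clear in front.

Call:
drive_tool(
  steps=[0.018,-0.039,0,0.004,0.003,0.02,0,0,0,0,0.008,0.003,0.02,0,0,0,0,0.008,0.003,0.02,0,0,0,0,0.008,0.003,0.02,0,0,0,0,0.008,0.003,0.02,0,0,0,0,0.008,0.003,0.02,0,0,0,0,0,0,0,0,0,0,0,0,0,0,0],
)

```text
time_s: 3.2
tcp_pos: [0.5487, -0.0176, 0.1513]
ee_rot: [[-0.74, -0.244, 0.627], [-0.155, 0.969, 0.194], [-0.655, 0.046, -0.754]]
wrist_force: [0.4, -0.5, 0.6]
gripper_width: 0.006
gripper_force: 0.0
```

```bash
python3 -c "
from h import *
print(where()[3]); plan((-2,118,68),42);plan((20,118,68),42)"
```

```text
[ -7.51313754  95.87224977 151.26022407]
turn [ 0.0602 -0.0189 -0.0011] shift now-axes [0.0504 0.0181 0.0677] final-axes [0.0516 0.0221 0.0656]
turn [ 0.0602 -0.0189 -0.0011] shift now-axes [0.0338 0.0172 0.0821] final-axes [0.0353 0.0221 0.0803]
```

Call:
drive_tool(
  steps=[0.06,-0.019,0,0,0,0,0,0,0,0,0,0,0,0,0,0,0,0,0,0,0],
)

```text
time_s: 3.45
tcp_pos: [0.548, -0.033, 0.1479]
ee_rot: [[-0.719, -0.228, 0.656], [-0.15, 0.973, 0.173], [-0.678, 0.026, -0.734]]
wrist_force: [0.2, -0.2, 0.5]
gripper_width: 0.008
gripper_force: 0.0
```

```bash
python3 -c "
from h import *
q,s,_,p=where();print(p,s['joints'],s['joint_velocities']); plan((-2,118,68),42);plan((-2,118,130),42)"
```

```text
[-11.36054825  80.93603802 147.90460183] [  5.65554585  10.28172542 -30.53996761 -42.48995833  -9.18347406
 -43.35182312] [ 1.06820286 -0.32755554 -0.15634422  0.81131687 -0.03450337 -0.11996798]
turn [ 0.0343  0.0123 -0.0013] shift now-axes [0.0474 0.0347 0.0663] final-axes [0.0465 0.0371 0.0656]
turn [ 0.0343  0.0123 -0.0013] shift now-axes [0.0053 0.0364 0.0208] final-axes [0.005  0.0371 0.0196]
```

Joint 5 is at its range end, because the forearm and tool are nearly aligned. I'll lean the tool sideways a little so the wrist stays clear of that.

```bash
cat >> h.py <<'E'
def plan2(c,tilt,b): # c: contact corner of fingertip, stand mm
    q,s,Rs,_=where(); t=np.radians(tilt); z=np.array([np.sin(t),b,-np.cos(t)]); z/=np.linalg.norm(z)
    y=np.array([0,1,-z[1]/z[2]]); y/=np.linalg.norm(y); x=np.cross(y,z)
    p=np.array(c)-19*z+9.5*x; R=Rs@np.c_[x,y,z]; w=Ro.from_matrix(s["ee_rot"].T@R).as_rotvec(); d=S(p,q)[0]-s["tcp_pos"]
    print("tcp",p.round(1),"turn",w.round(4),"now-axes",(s["ee_rot"].T@d).round(4),"final-axes",(R.T@d).round(4), "j5",s["joints"][4].round(1))
E
python3 -c "
from h import *
plan2((18,118,140),40,.14);plan2((18,118,61),40,.14)"
```

```text
tcp [ -1.4 116.5 148.5] turn [-0.1019  0.0532  0.1183] now-axes [-0.0076  0.0353  0.0075] final-axes [-0.004   0.035   0.0108] j5 -9.2
tcp [ -1.4 116.5  69.5] turn [-0.1019  0.0532  0.1183] now-axes [0.0459 0.0332 0.0656] final-axes [0.0455 0.0208 0.0708] j5 -9.2
```

Call:
drive_tool(
  steps=[-0.025,0.013,0.03,0,0.005,0.002,0,-0.025,0.013,0.03,0,0.005,0.002,0,-0.025,0.013,0.03,0,0.005,0.002,0,-0.025,0.013,0.03,0,0.005,0.002,0,0,0,0,0,0,0,0],
)

```text
time_s: 3.87
tcp_pos: [0.5491, -0.011, 0.1438]
ee_rot: [[-0.778, -0.202, 0.595], [-0.047, 0.963, 0.266], [-0.627, 0.179, -0.758]]
wrist_force: [0.3, 0.1, 0.7]
gripper_width: 0.004
gripper_force: 0.0
```

```bash
python3 -c "
from h import *
plan2((18,118,140),40,.14);plan2((18,118,61),40,.14)"
```

```text
tcp [ -1.4 116.5 148.5] turn [-0.0008  0.001  -0.0003] now-axes [-0.0047  0.0149  0.0012] final-axes [-0.0047  0.0149  0.0012] j5 -18.5
tcp [ -1.4 116.5  69.5] turn [-0.0008  0.001  -0.0003] now-axes [0.0448 0.0007 0.0611] final-axes [0.0448 0.0007 0.0611] j5 -18.5
```

Call:
drive_tool(
  steps=[0,0,0,-0.0025,0.0075,0.0005,0,0,0,0,-0.0025,0.0075,0.0005,0,0,0,0,0.01,-0.0028,0.012,0,0,0,0,0.01,-0.0028,0.012,0,0,0,0,0.01,-0.0028,0.012,0,0,0,0,0.01,-0.0028,0.012,0,0,0,0,0.0095,-0.0028,0.012,0,0,0,0,0,0,0,0],
)

```text
time_s: 4.53
tcp_pos: [0.5496, 0.0036, 0.0672]
ee_rot: [[-0.78, -0.2, 0.593], [-0.045, 0.963, 0.265], [-0.624, 0.181, -0.76]]
wrist_force: [-0.5, 0.8, 1.4]
gripper_width: 0.007
gripper_force: 0.4
```

```bash
python3 -c "
from h import *
plan2((36,118,61),40,.14);plan2((68,118,61),40,.14)
for n in('side','top'): cv2.imwrite(f'pics/{n}2.png',r.capture(n))
a=cv2.imread('pics/side2.png')[130:330,210:380]; b=cv2.imread('pics/top2.png')[105:285,280:433]
cv2.imwrite('pics/c4.png',np.hstack([cv2.resize(a,(408,480),interpolation=2),cv2.resize(b,(390,480))]))"
```

```text
tcp [ 16.6 116.5  69.5] turn [-0.0015 -0.002  -0.003 ] now-axes [-0.016   0.0005  0.0102] final-axes [-0.016   0.0005  0.0103] j5 -18.0
tcp [ 48.6 116.5  69.5] turn [-0.0015 -0.002  -0.003 ] now-axes [-0.0407  0.0006  0.0305] final-axes [-0.0406  0.0005  0.0306] j5 -18.0
```

View pics/c4.png

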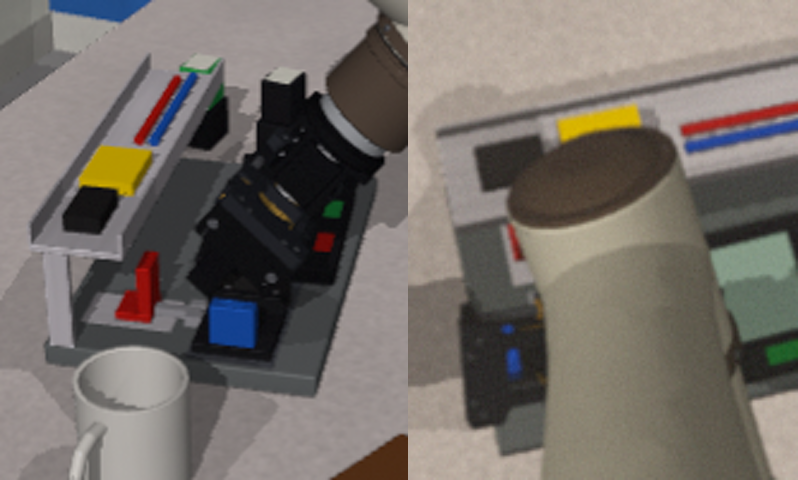

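The crop shows the hand in front of the tab, with the fin and shelf clear. The tip at about (200,280) is in line with the red tab at (145,285). I'll push now.

Call:
drive_tool(
  steps=[0,0,0,-0.003,0,0.0021,0,0,0,0,-0.003,0,0.0021,0,0,0,0,-0.003,0,0.002,0,0,0,0,-0.003,0,0.002,0,0,0,0,-0.003,0,0.002,0],
)

```text
time_s: 5.05
tcp_pos: [0.5679, 0.0078, 0.0703]
ee_rot: [[-0.778, -0.202, 0.595], [-0.047, 0.963, 0.266], [-0.626, 0.179, -0.759]]
wrist_force: [0.6, -1.4, -0.2]
gripper_width: 0.006
gripper_force: 0.0
```

Call:
drive_tool(
  steps=[0,0,0,-0.0025,0,0.002,0,0,0,0,-0.0025,0,0.002,0,0,0,0,-0.0025,0,0.002,0],
)

```text
time_s: 5.3
tcp_pos: [0.5766, 0.0095, 0.0697]
ee_rot: [[-0.779, -0.202, 0.593], [-0.046, 0.963, 0.266], [-0.625, 0.18, -0.76]]
wrist_force: [-4.8, -1.4, 2.0]
gripper_width: 0.002
gripper_force: 2.1
```

```bash
python3 -c "
from h import *
print(where()[3]);plan2((66,118,61),40,.14)"
```

```text
[ 25.41400248 116.63130068  69.71370617]
tcp [ 46.6 116.5  69.5] turn [-0.0007 -0.0012 -0.0011] now-axes [-0.0162 -0.0002  0.0136] final-axes [-0.0162 -0.0002  0.0136] j5 -17.0
```

Call:
drive_tool(
  steps=[0,0,0,-0.002,0,0.0017,0,0,0,0,-0.002,0,0.0017,0,0,0,0,-0.002,0,0.0017,0,0,0,0,-0.002,0,0.0017,0,0,0,0,-0.002,0,0.0017,0,0,0,0,-0.002,0,0.0017,0],
)

```text
time_s: 5.8
tcp_pos: [0.5922, 0.0127, 0.0696]
ee_rot: [[-0.779, -0.201, 0.594], [-0.046, 0.963, 0.266], [-0.625, 0.18, -0.759]]
wrist_force: [-4.0, -0.0, 3.1]
gripper_width: 0.004
gripper_force: 2.1
```

Call:
drive_tool(
  steps=[0,0,0,-0.0015,0,0.0013,0,0,0,0,-0.0015,0,0.0013,0],
)

```text
time_s: 5.97
tcp_pos: [0.5962, 0.0136, 0.0696]
ee_rot: [[-0.779, -0.202, 0.594], [-0.046, 0.963, 0.266], [-0.626, 0.18, -0.759]]
wrist_force: [-5.0, -0.9, 2.4]
gripper_width: 0.006
gripper_force: 2.1
```

```bash
python3 -c "
from h import *
print(where()[3]);plan2((66,118,61),40,.14)"
```

```text
[ 45.41164864 116.60585564  69.5945425 ]
tcp [ 46.6 116.5  69.5] turn [-0.0009 -0.0005 -0.0011] now-axes [-0.0008 -0.0002  0.0008] final-axes [-0.0008 -0.0002  0.0008] j5 -16.4
```

Next comes the stop, in 1 mm rows, watching the force.

Call:
drive_tool(
  steps=[0,0,0,-0.0008,0,0.0006,0,0,0,0,-0.0008,0,0.0006,0],
)

```text
time_s: 6.13
tcp_pos: [0.598, 0.014, 0.0696]
ee_rot: [[-0.779, -0.201, 0.594], [-0.046, 0.963, 0.266], [-0.626, 0.18, -0.759]]
wrist_force: [-4.4, -0.9, 2.9]
gripper_width: 0.006
gripper_force: 2.0
```

Call:
drive_tool(
  steps=[0,0,0,-0.0008,0,0.0006,0,0,0,0,-0.0008,0,0.0006,0],
)

```text
time_s: 6.3
tcp_pos: [0.5992, 0.0143, 0.0694]
ee_rot: [[-0.78, -0.202, 0.593], [-0.046, 0.963, 0.266], [-0.625, 0.18, -0.76]]
wrist_force: [-8.6, -2.1, 5.4]
gripper_width: 0.006
gripper_force: 4.4
```

Call:
drive_tool(
  steps=[0,0,0,-0.0008,0,0.0006,0,0,0,0,-0.0008,0,0.0006,0,0,0,0,0,0,0,0],
)

```text
time_s: 6.55
tcp_pos: [0.5996, 0.0144, 0.0692]
ee_rot: [[-0.781, -0.202, 0.592], [-0.047, 0.963, 0.267], [-0.623, 0.18, -0.761]]
wrist_force: [-12.4, -3.7, 8.1]
gripper_width: 0.005
gripper_force: 6.4
```

Firm stop felt at about 15 N. I'll back off and check the tab.

Call:
drive_tool(
  steps=[0,0,0,0.0055,0,-0.0045,0,0,0,0,0.0055,0,-0.0045,0,0,0,0,0.0055,0,-0.0045,0,0,0,0,0.0055,0,-0.0045,0,0,0,0,0.0055,0,-0.0045,0,0,0,0,-0.012,0.0035,-0.0145,0,0,0,0,-0.012,0.0035,-0.0145,0,0,0,0,-0.012,0.0035,-0.0145,0,0,0,0,-0.012,0.0035,-0.0145,0,0,0,0,-0.012,0.0035,-0.0145,0],
)

```text
time_s: 7.38
tcp_pos: [0.567, 0.0077, 0.1666]
ee_rot: [[-0.778, -0.201, 0.595], [-0.046, 0.963, 0.266], [-0.626, 0.18, -0.759]]
wrist_force: [0.3, -0.1, -0.9]
gripper_width: 0.005
gripper_force: 0.0
```

Run:
```python
from h import *
q,s,_,p=where(); print(p); plan((-30,190,160),0)
im=r.capture("side"); cv2.imwrite("pics/side3.png",im); cv2.imwrite("pics/top3.png",r.capture("top"))
hsv=cv2.cvtColor(im,cv2.COLOR_BGR2HSV); o=cv2.cvtColor(cv2.imread("pics/side0.png"),cv2.COLOR_BGR2HSV)
for h in(o,hsv):
    m=cv2.inRange(h,(0,170,70),(6,255,255))|cv2.inRange(h,(174,170,70),(180,255,255))
    m[:225]=0;m[275:]=0;m[:,300:]=0
    print(cv2.boundingRect(m),cv2.countNonZero(m))
for L in(0,26): print(L,proj("side",S([(40+L,135,72),(40+L,105,72),(52+L,135,72)],q)).round(1).tolist())
```

```text
[ 15.6228404  116.85225138 166.56814371]
turn [ 0.1728  0.6881 -0.0638] shift now-axes [ 0.0477  0.0707 -0.014 ] final-axes [0.0456 0.0731 0.0066]
(258, 235, 19, 29) 319
(247, 235, 18, 28) 280
0 [[273.3, 240.8], [277.4, 232.9], [267.2, 240.1]]
26 [[260.1, 239.3], [264.5, 231.5], [254.1, 238.6]]
```

Run:
```python
from h import *
q=np.load("q.npy"); c,n=np.cos(q[2]),np.sin(q[2])
for w in((.5992,.0143),(.5996,.0144)): print("x",1000*(c*(w[0]-q[0])+n*(w[1]-q[1])))
a=cv2.imread("pics/side0.png");b=cv2.imread("pics/side3.png")
g=lambda im:np.clip(im[225:275,235:295,2].astype(float)-im[225:275,235:295,1],0,None).astype(np.float32)
A,B=g(a),g(b)
t=A[6:36,18:46]
for rows in((6,20),(20,40)):
    t=A[rows[0]:rows[1],20:46]
    R=cv2.matchTemplate(B[rows[0]-6 if rows[0]>6 else 0:rows[1]+4],t,cv2.TM_CCOEFF_NORMED); _,v,_,l=cv2.minMaxLoc(R); row=R[l[1]]
    i=l[0]; d=(row[i-1]-row[i+1])/(2*(row[i-1]-2*row[i]+row[i+1])); print("match",v,i+d-20,l)
for z in(30,50,72): P=proj("side",S([(40,120,z),(66,120,z)],q)); print(z,P[1]-P[0])
big=np.hstack([cv2.resize(x[195:295,220:320],None,fx=3.9,fy=3.9,interpolation=2) for x in(a,b)]); cv2.imwrite("pics/c5.png",big)
```

```text
x 48.47776081001658
x 48.88978527813788
match 0.8783506155014038 -12.156496 (8, 9)
match 0.9733259677886963 -11.416289 (9, 5)
30 [-12.81700065  -1.50749353]
50 [-12.92527104  -1.48404512]
72 [-13.04575219  -1.45671457]
```

View pics/c5.png

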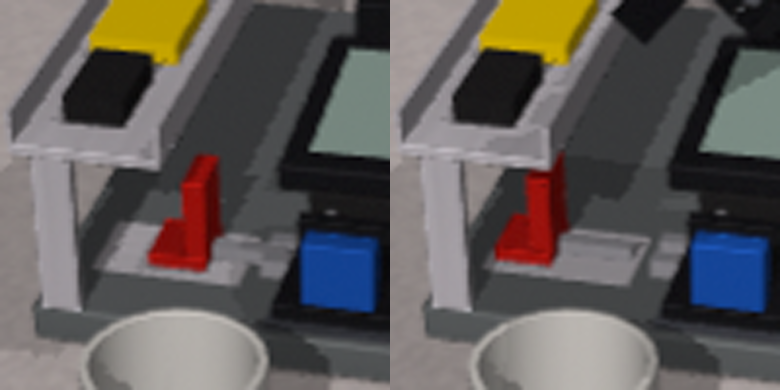

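The side view shows the tab back under the shelf edge, having moved about 23–25 mm. I'll push once more, a bit harder, to make sure it is at the stop.

Call:
drive_tool(
  steps=[0,0,0,0.012,-0.0035,0.0145,0,0,0,0,0.012,-0.0035,0.0145,0,0,0,0,0.012,-0.0035,0.0145,0,0,0,0,0.012,-0.0035,0.0145,0,0,0,0,0.012,-0.0035,0.0145,0,0,0,0,-0.0055,0,0.0045,0,0,0,0,-0.0055,0,0.0045,0,0,0,0,-0.0055,0,0.0045,0,0,0,0,-0.004,0,0.0035,0],
)

```text
time_s: 8.23
tcp_pos: [0.5949, 0.0134, 0.0712]
ee_rot: [[-0.777, -0.203, 0.596], [-0.047, 0.963, 0.266], [-0.628, 0.179, -0.758]]
wrist_force: [0.4, -0.8, -0.5]
gripper_width: 0.006
gripper_force: 0.0
```

```bash
python3 -c "
from h import *
print(where()[3],r.sense()['wrist_force'])"
```

```text
[ 44.1202085  116.69397729  71.15153179] [ 0.39933618 -0.84677845 -0.54480435]
```

Call:
drive_tool(
  steps=[0,0,0,-0.0012,0,0.001,0,0,0,0,-0.0012,0,0.001,0,0,0,0,-0.0012,0,0.001,0,0,0,0,-0.0012,0,0.001,0],
)

```text
time_s: 8.57
tcp_pos: [0.5988, 0.0147, 0.07]
ee_rot: [[-0.779, -0.202, 0.594], [-0.047, 0.963, 0.267], [-0.626, 0.18, -0.759]]
wrist_force: [-5.1, -0.7, 4.3]
gripper_width: 0.002
gripper_force: 2.8
```

Call:
drive_tool(
  steps=[0,0,0,-0.0012,0,0.001,0,0,0,0,0,0,0,0],
)

```text
time_s: 8.73
tcp_pos: [0.599, 0.0147, 0.0694]
ee_rot: [[-0.78, -0.202, 0.592], [-0.047, 0.963, 0.267], [-0.624, 0.181, -0.76]]
wrist_force: [-6.4, -0.7, 5.2]
gripper_width: 0.006
gripper_force: 3.4
```

Call:
drive_tool(
  steps=[0,0,0,-0.0012,0,0.001,0,0,0,0,0,0,0,0],
)

```text
time_s: 8.9
tcp_pos: [0.5994, 0.0148, 0.069]
ee_rot: [[-0.781, -0.202, 0.591], [-0.047, 0.962, 0.267], [-0.623, 0.181, -0.761]]
wrist_force: [-10.6, -1.6, 7.7]
gripper_width: 0.002
gripper_force: 5.5
```

Call:
drive_tool(
  steps=[0,0,0,-0.0015,0,0.0013,0,0,0,0,0,0,0,0],
)

```text
time_s: 9.07
tcp_pos: [0.5998, 0.015, 0.0685]
ee_rot: [[-0.782, -0.202, 0.589], [-0.047, 0.962, 0.268], [-0.621, 0.182, -0.762]]
wrist_force: [-16.0, -4.1, 11.5]
gripper_width: 0.009
gripper_force: 8.1
```

Call:
drive_tool(
  steps=[0,0,0,-0.0015,0,0.0013,0,0,0,0,0,0,0,0],
)

```text
time_s: 9.23
tcp_pos: [0.6002, 0.0151, 0.0681]
ee_rot: [[-0.783, -0.202, 0.588], [-0.048, 0.962, 0.268], [-0.62, 0.182, -0.763]]
wrist_force: [-21.4, -5.2, 15.4]
gripper_width: 0.006
gripper_force: 11.1
```

That's a hard stop: 27 N on the fingers with no further travel, so the lock is fully back. Next I retreat, straighten the hand and go to the fin.

Call:
drive_tool(
  steps=[0,0,0,0.0065,0,-0.0055,0,0,0,0,0.006,0,-0.005,0,0,0,0,0.0055,0,-0.0045,0,0,0,0,0.0055,0,-0.0045,0,0,0,0,0.0055,0,-0.0045,0,0,0,0,-0.012,0.0035,-0.0145,0,0,0,0,-0.012,0.0035,-0.0145,0,0,0,0,-0.012,0.0035,-0.0145,0,0,0,0,-0.012,0.0035,-0.0145,0,0,0,0,-0.012,0.0035,-0.0145,0],
)

```text
time_s: 10.07
tcp_pos: [0.5694, 0.0083, 0.1663]
ee_rot: [[-0.779, -0.202, 0.594], [-0.046, 0.963, 0.266], [-0.626, 0.18, -0.759]]
wrist_force: [-0.4, 0.1, -0.2]
gripper_width: 0.003
gripper_force: 0.0
```

Call:
drive_tool(
  steps=[0.025,0.1,-0.009,0,0,-0.008,0,0.025,0.1,-0.009,0,0,-0.008,0,0.025,0.1,-0.009,0,0,0,0,0.025,0.1,-0.009,0,0,0,0,0.025,0.1,-0.009,0,0,0,0,0.025,0.1,-0.009,0,0,0,0,0.023,0.088,-0.009,0,0,0,0,0,0,0,0,0,0,0],
)

```text
time_s: 10.73
tcp_pos: [0.5642, 0.0061, 0.1734]
ee_rot: [[-0.977, -0.207, 0.043], [-0.206, 0.978, 0.027], [-0.048, 0.017, -0.999]]
wrist_force: [0.7, -0.4, 0.1]
gripper_width: 0.005
gripper_force: 0.0
```

```bash
python3 -c "
from h import *
print(where()[3]); plan((-30,190,160),0); plan((-30,190,59),0)"
```

```text
[ 12.51242332 115.8449642  173.39333794]
turn [0.0172 0.0481 0.0006] shift now-axes [0.0431 0.074  0.0126] final-axes [0.0425 0.0742 0.0134]
turn [0.0172 0.0481 0.0006] shift now-axes [0.0479 0.0722 0.1135] final-axes [0.0425 0.0742 0.1144]
```

Call:
drive_tool(
  steps=[0,0,0,0.0085,0.015,0.002,0,0,0,0,0.0085,0.015,0.002,0,0,0,0,0.0085,0.015,0.002,0,0,0,0,0.0085,0.015,0.002,0,0,0,0,0.0085,0.014,0.002,0,0,0,0,0,0,0,0,0,0,0,0,0,0,0],
)

```text
time_s: 11.32
tcp_pos: [0.5046, 0.0691, 0.1629]
ee_rot: [[-0.977, -0.206, 0.045], [-0.205, 0.978, 0.029], [-0.05, 0.019, -0.999]]
wrist_force: [1.0, 0.1, 0.3]
gripper_width: 0.007
gripper_force: 0.0
```

```bash
python3 -c "
from h import *
print(where()[3]); plan((-30,190,59),0)"
```

```text
[-32.78224543 189.77737016 162.90248352]
turn [ 0.019   0.0496 -0.0005] shift now-axes [ 0.0024 -0.0018  0.1039] final-axes [-0.0028  0.0002  0.1039]
```

Call:
drive_tool(
  steps=[0.019,0.05,0,0,0,0.005,0,0,0,0,0,0,0.015,0,0,0,0,-0.001,0,0.02,0,0,0,0,-0.001,0,0.02,0,0,0,0,-0.001,0,0.02,0,0,0,0,0,0,0.013,0,0,0,0,0,0,0.01,0,0,0,0,0,0,0,0],
)

```text
time_s: 11.98
tcp_pos: [0.5076, 0.0686, 0.058]
ee_rot: [[-0.979, -0.203, -0.004], [-0.203, 0.979, -0.002], [0.005, -0.001, -1.0]]
wrist_force: [-0.2, 0.2, 0.2]
gripper_width: 0.003
gripper_force: 0.0
```

```bash
python3 -c "
from h import *
print(where()[3]); plan((-30,180,59),0)"
```

```text
[-29.96063872 188.70619957  57.976966  ]
turn [-0.0012 -0.0047 -0.0029] shift now-axes [ 0.     -0.0087 -0.001 ] final-axes [ 0.     -0.0087 -0.001 ]
```

Call:
drive_tool(
  steps=[0,0,0,0,-0.003,0,0,0,0,0,0,-0.003,0,0,0,0,0,0,-0.003,0,0,0,0,0,0,-0.003,0,0],
)

```text
time_s: 12.32
tcp_pos: [0.5116, 0.0578, 0.0609]
ee_rot: [[-0.979, -0.205, 0.001], [-0.205, 0.979, -0.0], [-0.001, -0.0, -1.0]]
wrist_force: [0.4, 0.3, 0.5]
gripper_width: 0.005
gripper_force: 0.0
```

Call:
drive_tool(
  steps=[0,0,0,0,-0.003,0,0,0,0,0,0,-0.003,0,0,0,0,0,0,-0.003,0,0,0,0,0,0,-0.003,0,0],
)

```text
time_s: 12.65
tcp_pos: [0.5138, 0.0481, 0.0609]
ee_rot: [[-0.979, -0.205, 0.001], [-0.205, 0.979, 0.002], [-0.002, 0.002, -1.0]]
wrist_force: [-5.1, 10.9, 3.7]
gripper_width: 0.006
gripper_force: 5.8
```

Call:
drive_tool(
  steps=[0,0,0,0,-0.003,0,0,0,0,0,0,-0.003,0,0,0,0,0,0,-0.003,0,0],
)

```text
time_s: 12.9
tcp_pos: [0.5156, 0.0394, 0.0609]
ee_rot: [[-0.979, -0.205, 0.001], [-0.205, 0.979, 0.002], [-0.002, 0.002, -1.0]]
wrist_force: [-4.4, 10.8, 3.1]
gripper_width: 0.006
gripper_force: 5.8
```

```bash
python3 -c "
from h import *
print(where()[3]); im=r.capture('top'); cv2.imwrite('pics/top4.png',im)"
```

```text
[-28.11394452 158.41291843  60.88887793]
```

Call:
drive_tool(
  steps=[0,0,0,0,-0.003,0,0,0,0,0,0,-0.003,0,0,0,0,0,0,-0.003,0,0,0,0,0,0,-0.003,0,0],
)

```text
time_s: 13.28
tcp_pos: [0.5181, 0.0276, 0.0609]
ee_rot: [[-0.979, -0.205, 0.001], [-0.205, 0.979, 0.002], [-0.002, 0.002, -1.0]]
wrist_force: [-3.7, 10.8, 3.2]
gripper_width: 0.007
gripper_force: 5.8
```

Call:
drive_tool(
  steps=[0,0,0,0,-0.002,0,0,0,0,0,0,-0.002,0,0,0,0,0,0,-0.002,0,0,0,0,0,0,-0.002,0,0,0,0,0,0,-0.002,0,0],
)

```text
time_s: 13.7
tcp_pos: [0.5201, 0.0181, 0.0609]
ee_rot: [[-0.979, -0.205, 0.001], [-0.205, 0.979, 0.002], [-0.002, 0.002, -1.0]]
wrist_force: [-3.9, 12.0, 3.3]
gripper_width: 0.01
gripper_force: 6.4
```

Call:
drive_tool(
  steps=[0,0,0,0,-0.0015,0,0,0,0,0,0,-0.0015,0,0,0,0,0,0,-0.0015,0,0,0,0,0,0,-0.0015,0,0],
)

```text
time_s: 14.03
tcp_pos: [0.5214, 0.0122, 0.0609]
ee_rot: [[-0.979, -0.205, 0.001], [-0.205, 0.979, 0.002], [-0.002, 0.002, -1.0]]
wrist_force: [-3.9, 11.9, 4.1]
gripper_width: 0.005
gripper_force: 6.4
```

Run:
```python
from h import *
q,s,Rs,p=where(); print(p,Rs.T@s["wrist_force"])
im=r.capture("side"); cv2.imwrite("pics/side5.png",im); t=r.capture("top"); cv2.imwrite("pics/top5.png",t)
cv2.imwrite("pics/c6.png",np.hstack([cv2.resize(im[140:310,215:385],(400,400),interpolation=2),cv2.resize(t[125:285,310:490],(400,400),interpolation=2)]))
```

```text
[-28.06781051 130.69375004  60.92177997] [-1.32541996 12.47464075  4.12345433]
```

View pics/c6.png

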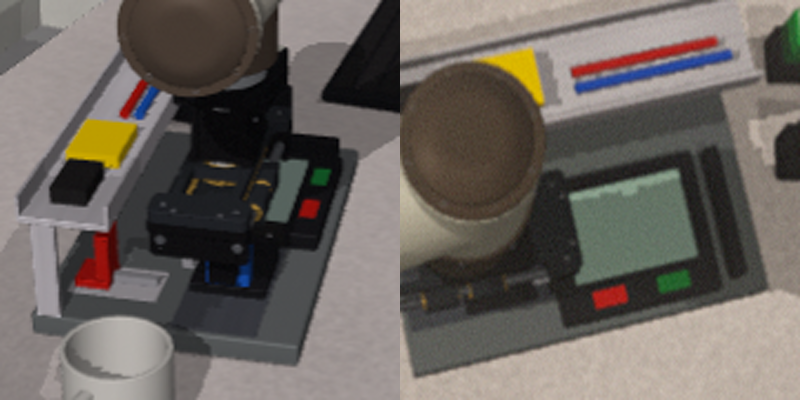

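The side view shows the finger on the fin with the jaw moving. In the top view the pad is nearly square and a gap of about 10 mm remains to the cheek, around (700,225). I'll continue slowly.

Call:
drive_tool(
  steps=[0,0,0,0,-0.001,0,0,0,0,0,0,-0.001,0,0,0,0,0,0,-0.001,0,0,0,0,0,0,-0.001,0,0],
)

```text
time_s: 14.47
tcp_pos: [0.5222, 0.0083, 0.0609]
ee_rot: [[-0.979, -0.205, 0.001], [-0.205, 0.979, 0.002], [-0.002, 0.002, -1.0]]
wrist_force: [-4.0, 11.4, 3.2]
gripper_width: 0.005
gripper_force: 6.4
```

Call:
drive_tool(
  steps=[0,0,0,0,-0.001,0,0,0,0,0,0,-0.001,0,0,0,0,0,0,-0.001,0,0],
)

```text
time_s: 14.72
tcp_pos: [0.5228, 0.0054, 0.0609]
ee_rot: [[-0.979, -0.205, 0.001], [-0.205, 0.979, 0.002], [-0.002, 0.002, -1.0]]
wrist_force: [-3.6, 11.5, 3.1]
gripper_width: 0.002
gripper_force: 6.4
```

Call:
drive_tool(
  steps=[0,0,0,0,-0.001,0,0,0,0,0,0,-0.001,0,0],
)

```text
time_s: 14.88
tcp_pos: [0.5233, 0.0035, 0.0609]
ee_rot: [[-0.979, -0.205, 0.001], [-0.205, 0.979, 0.002], [-0.002, 0.002, -1.0]]
wrist_force: [-4.1, 11.1, 3.4]
gripper_width: 0.007
gripper_force: 6.4
```

Call:
drive_tool(
  steps=[0,0,0,0,-0.001,0,0,0,0,0,0,-0.001,0,0],
)

```text
time_s: 15.05
tcp_pos: [0.5237, 0.0015, 0.0609]
ee_rot: [[-0.979, -0.205, 0.001], [-0.205, 0.979, 0.002], [-0.002, 0.002, -1.0]]
wrist_force: [-2.7, 12.3, 3.3]
gripper_width: 0.005
gripper_force: 6.4
```

Call:
drive_tool(
  steps=[0,0,0,0,-0.001,0,0,0,0,0,0,-0.001,0,0],
)

```text
time_s: 15.22
tcp_pos: [0.5241, -0.0003, 0.0609]
ee_rot: [[-0.979, -0.205, 0.001], [-0.205, 0.979, 0.003], [-0.002, 0.002, -1.0]]
wrist_force: [-4.1, 12.5, 3.7]
gripper_width: 0.007
gripper_force: 7.2
```

Call:
drive_tool(
  steps=[0,0,0,0,-0.001,0,0,0,0,0,0,-0.001,0,0],
)

```text
time_s: 15.38
tcp_pos: [0.5244, -0.002, 0.0609]
ee_rot: [[-0.979, -0.205, 0.001], [-0.205, 0.979, 0.003], [-0.002, 0.002, -1.0]]
wrist_force: [-4.8, 14.4, 3.8]
gripper_width: 0.008
gripper_force: 7.6
```

Call:
drive_tool(
  steps=[0,0,0,0,-0.001,0,0,0,0,0,0,-0.001,0,0],
)

```text
time_s: 15.55
tcp_pos: [0.5248, -0.0038, 0.0609]
ee_rot: [[-0.979, -0.205, 0.001], [-0.205, 0.979, 0.003], [-0.002, 0.003, -1.0]]
wrist_force: [-5.3, 15.5, 4.1]
gripper_width: 0.004
gripper_force: 8.1
```

Call:
drive_tool(
  steps=[0,0,0,0,-0.001,0,0,0,0,0,0,-0.001,0,0],
)

```text
time_s: 15.72
tcp_pos: [0.5252, -0.0056, 0.0609]
ee_rot: [[-0.979, -0.205, 0.001], [-0.205, 0.979, 0.003], [-0.002, 0.003, -1.0]]
wrist_force: [-5.5, 15.6, 4.4]
gripper_width: 0.002
gripper_force: 8.5
```

The cheek was felt at world y ≈ 0.001. The spring is now about 6 mm in, roughly 5 N. I'll let go, withdraw and look.

Call:
drive_tool(
  steps=[0,0,0,0,0.002,0,0,0,0,0,0,0.004,0,0,0,0,0,0,0.008,0,0,0,0,0,0,0.008,0,0,0,0,0,0,0,-0.015,0,0,0,0,0,0,-0.025,0,0,0,0,0,0,-0.03,0,0,0,0,0,0,-0.03,0,0,0,0,0,0,-0.03,0,0,0,0,0.02,-0.025,0,0],
)

```text
time_s: 16.55
tcp_pos: [0.512, -0.0126, 0.1966]
ee_rot: [[-0.977, -0.211, 0.014], [-0.211, 0.978, 0.001], [-0.014, -0.002, -1.0]]
wrist_force: [2.5, -1.2, -0.3]
gripper_width: 0.006
gripper_force: 0.0
```

Call:
drive_tool(
  steps=[0,0,0,0.024,-0.03,0,0,0,0,0,0.024,-0.03,0,0,0,0,0,0.024,-0.03,0,0,0,0,0,0.024,-0.03,0,0,0,0,0,0.015,-0.03,0,0,0,0,0,0.01,-0.03,0,0,0,0,0,0.01,-0.03,0,0,0,0,0,0,-0.03,0,0,0,0,0,0,0,0,0],
)

```text
time_s: 17.3
tcp_pos: [0.4276, -0.2809, 0.1903]
ee_rot: [[-0.98, -0.201, -0.0], [-0.201, 0.98, -0.003], [0.001, -0.003, -1.0]]
wrist_force: [0.6, -0.1, -0.6]
gripper_width: 0.002
gripper_force: 0.0
```

Run:
```python
from h import *
im=r.capture("side"); cv2.imwrite("pics/side6.png",im); t=r.capture("top"); cv2.imwrite("pics/top6.png",t)
cv2.imwrite("pics/c7.png",np.hstack([cv2.resize(im[140:310,215:385],(400,400),interpolation=2),cv2.resize(t[115:285,290:460+20],(400,400),interpolation=2)]))
s=r.sense(); print(s["time_s"],s["wrist_force"])
```

```text
17.4 [0.15896604 0.43100346 0.4849909 ]
```

View pics/c7.png

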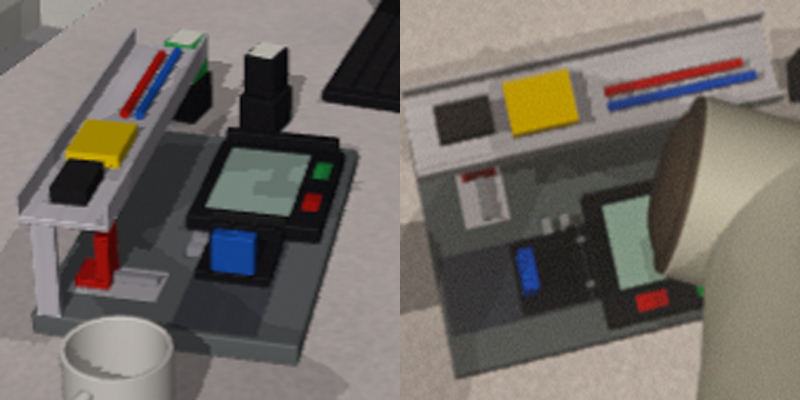

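The side view shows the lock back, the jaw pressed in and the pad at the cheek, with the stamps and mug standing. The arm hides the pad in the top view, so I'll clear it to check squareness numerically.

Call:
drive_tool(
  steps=[0,0,0,0.01,-0.03,0,0,0,0,0,0.01,-0.03,0,0,0,0,0,0.01,-0.03,0,0,0,0,0,0.01,-0.03,0,0,0,0,0,0.01,-0.03,0,0,0,0,0,0.01,-0.03,0,0,0,0,0,0.01,-0.03,0,0,0,0,0,0.01,-0.03,0,0,0,0,0,0,0,0,0],
)

```text
time_s: 18.15
tcp_pos: [0.3975, -0.5316, 0.1897]
ee_rot: [[-0.979, -0.202, -0.002], [-0.202, 0.979, -0.002], [0.002, -0.002, -1.0]]
wrist_force: [0.5, 0.0, 0.1]
gripper_width: 0.009
gripper_force: 0.0
```

Run:
```python
from h import *
q=np.load("q.npy"); t=r.capture("top"); cv2.imwrite("pics/top7.png",t); c,n=np.cos(q[2]),np.sin(q[2])
for f in("pics/top0.png","pics/top7.png"):
    h=cv2.cvtColor(cv2.imread(f),cv2.COLOR_BGR2HSV); m=cv2.inRange(h,(40,15,90),(95,80,190)); m[:180]=0;m[260:]=0;m[:,:340]=0;m[:,460:]=0
    k=max(cv2.findContours(m,0,2)[0],key=cv2.contourArea); B=cv2.boxPoints(cv2.minAreaRect(k))
    W=np.array([onz("top",b,.036)[:2]-q[:2] for b in B])@np.array([[c,-n],[n,c]])*1000
    e=[W[(i+1)%4]-W[i] for i in range(4)]; print(W.mean(0).round(1),[round(float((np.degrees(np.arctan2(v[1],v[0]))+45)%90-45),1) for v in e])
cv2.imwrite("pics/c8.png",cv2.resize(t[115:285,290:520],(800,591),interpolation=2)); s=r.sense(); print(s["time_s"],s["tcp_pos"])
```

```text
[-19.  -24.4] [2.4, -0.8, 2.0, 0.4]
[-21.5 -47.2] [0.4, -3.1, -0.1, -1.8]
18.2 [ 0.397676   -0.5293003   0.18955137]
```

View pics/c8.png

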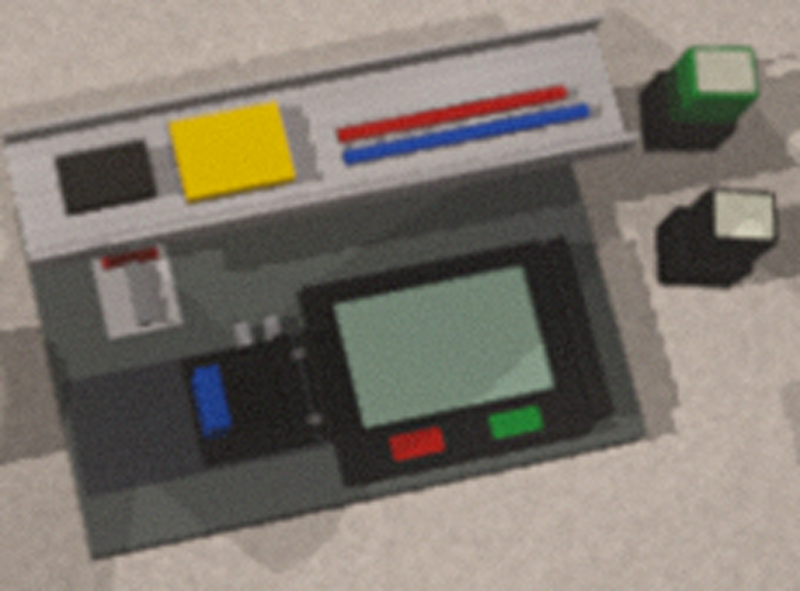

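The crop shows the pad flush and square against the cheek at about (590,330), with the jaw on its other side. The lock is back under the shelf at (130,260), and the stamps are undisturbed.

```bash
python3 -c "
from station import r
print(r.finish_job())"
```

```text
the job is handed in; nothing more can be done
None
```

The job is handed in, with no verdict returned: the lock is fully back at its stop and left open, the jaw presses the pad against the cheek at about 5 N and it looks square, and the stamps and mug were left untouched.

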